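# Load the pivot mandrel into the control-arm checking fixture

## Robot

A 6-joint arm with a two-finger parallel gripper is mounted at the origin on the work surface. World frame = base frame: x ahead of the robot, y to its left, z up, the work surface at z = 0. Lengths are in m, angles in rad, forces in N, time in s.
With the tool pointing down it reaches from about 0.35 to 0.775 m from the base axis. Payload 7.3 kg.
Tool frame: the origin (TCP) lies at the very end of the fingers, on their centre line; the grasp point (between the pads) lies 19 mm behind it; z points along the fingers, y is the line along which they close (so a half turn about z gives the same grasp; the last joint's range is limited). The gripper opens to 92 mm and grips with 3 to 60 N. Pads are 19 mm wide; open, the fingers measure 130 mm over their backs; the gripper's body (75 mm by 190 mm) begins 47 mm behind the grasp point.
Start: joints at [1.103, 0.342, 1.524, -0, 1.275, -0.146], TCP at [0.166, 0.498, 0.227] pointing down, gripper open.
Joint ranges: [-2.53, 2.53], [-0.77, 2.02], [0.04, 2.7], [-1, 4.14], [0.28, 2.66], [-3.11, 3.11]. Speed limits (rad/s): [2.57, 2.57, 3.14, 3.14, 3.14, 3.14].

## Interface

Orientations are given as [roll, pitch, yaw] about the fixed x, y, z axes, in that order (R = Rz(yaw) Ry(pitch) Rx(roll)).
In Python, from cell import robot gives the robot as it stands.
- The arm moves only by the tool apply_moves, never from a script. Its argument "motion" is text: rows parted by semicolons, each of 7 numbers parted by spaces: the opening in per cent of the stroke, from 0 (shut) to 100 (fully open), then the shift along the tool's x, y, z in cm, then the turn, a rotation vector about the tool's x, y, z in rad. A call has 1 to 20 rows; each row shifts and turns the commanded pose from where the row before left it, along the tool's axes as they then stand; what a row does not reach is not made up. A row lasts 1/8 s, in which the tool goes at most 62.5 mm and 10.7 degrees, less where a joint would pass 70% of its speed; a pose out of reach is approached as far as the arm can. A call with a gripper value outside its range is refused whole. The fingers move at their own pace and stop on an object; "force" is the grip in N (left out, the last holds). Time passes only in rows, so rows that do not move let the fingers close. It gives the time, the measured TCP pose, the force, the opening and the grip force at its end, in the units of the state.
- robot.observe(): the state, without advancing time (a new reading comes with each control period).
- robot.read_camera(name): name is "side" or "top" or "wrist"; returns a dict with "img" (384x512x3 uint8, red, green, blue), "fovy" (degrees; the focal length in pixels is half the picture's height over the tangent of half this angle, whatever the lens; pixels are square), "cx", "cy" (the principal point, pixels), "k1" (the pictures are not rectified: a ray, as slopes to the right and down, at radius r is drawn at 1 + k1 r^2 times it, then the intrinsics apply), "R" (3x3) and "t" (3): a world point X has camera coordinates R X + t; the wrist camera has in their place "hand_eye" (4x4, takes a point from camera to tool coordinates, whose origin is the TCP and whose axes are the flange's). Camera axes: x right, y down, z forward; pixel columns grow to the right and rows downward; lengths in m; the calibration is good to about 2 mm. A picture is of the moment at which its call begins: read the wrist's pose just before it. There is no depth.
- robot.hand_in(): hands the job in; it is judged then, once.
Trained networks look in a picture, given as the dict that the camera call returned (one of the last four; its "shot" number tells which), for a name from the list of things; names that differ only in an ending like _2 or _b are one class to them, and where a whole thing is asked for, a point or a joint stands for the part that bears it (a point fixed in the world has none). Each returns a list of dicts, best first, with "score" (0 to 1); they miss things now and then, are a little off and sometimes report something else, mostly with a low value. They report only what shows in the picture. A call takes as long as a camera call. They do not tell look-alikes from the thing itself.
- robot.search_frame(target, picture): "centre" ([x, y, z] in m, in world coordinates, good to about 4 mm: the middle of the surface that is visible of it).
- robot.trace(target, picture): "pixels" (384x512 bool, what is visible of it).
The state is a dict: "time": time; "qpos": joint angles; "qvel": joint speeds; "joint_efforts": joint torques, N m; "tool_pos": TCP position; "tool_rot": TCP orientation; "contact_force": force on the tool from outside, world axes, zero at the start; "torque": the same for the moment, N m; "opening": finger opening in m; "grip_force": force on a finger pad.
Only numpy, scipy, OpenCV 4.12 (cv2) and the standard library are available. Lean on these libraries where they do the work, as an engineer would, in place of code of your own. Each camera call takes 0.05 s, during which the arm holds its last target. There are 200 camera calls.

## Task

Take the collared mandrel from the rest and slide its long plain end partway into the fixture's bore, let go of it there, then take a new grip on its tail, the neck behind the collar, and push it fully home, past the drag of the indicator pin, until it comes up hard against the depth stop hidden inside the bore. Press it on the stop with a firm push of about 20 N for a moment, but never force it against the fixture with more than 45 N. Let go, and leave everything else on the desk where it is.

Things in the scene. Friction and masses are not known exactly. Their poses are not given: they have to be found in the camera images.
- mandrel_mid (a point): Bright steel mandrel: round rod 194 mm long, 16 mm in diameter, about 0.3 kg, with a collar (30 mm diameter, 12 mm thick) and an end flange (26 mm, 8 mm thick). Starts level in one lane of the rest, axis 56 mm up. This point: on the axis near the balance point; x runs along the axis to the tip (may be rolled about x). Tip at x = +105 mm, collar -35 to -47, neck to -81, flange to -89 mm
- mandrel_tip (a point): Centre of the mandrel's tip face, the end that enters the bore; x along the mandrel, out of the tip. The last 4 mm taper to 12 mm diameter
- mandrel_tail (a point): On the mandrel's axis, in the middle of its tail: the neck, 16 mm in diameter and 34 mm long, between collar and end flange, 64 mm behind mandrel_mid, where the second grip belongs
- bore_mouth (a point): Centre of the round mouth of the fixed fixture's bore, 60 mm above the desk; x points level into the bore. Bore 17.5 mm wide (1.5 mm play), 3 mm lead-in, 150 mm long, in a steel block 50 mm wide, top 22 mm above the axis, flat front face. Nothing else stands within 190 mm straight in front of it
- drag_pin (a joint): Thin friction-held indicator pin in the bore, pushed ahead by the mandrel's tip over the last part of the way and out of the fixture's back. Value: its travel in m, 0 to 0.02 at the start; nose 80 mm deep at 0; 0.024 to 0.056 when the mandrel is home. Resists with about 5 N, does not spring back
- rest: Fixed grey plastic rest, 200 x 150 mm, 10 mm thick base, two lanes along its x at y = +42 and -42 mm, each with two V saddles up to 61 mm high and 12 mm wide at x = +68 and -64 mm; rods lie free between them. Origin under its centre on the desk. One lane holds the mandrel, the other the plain bar
- plain_bar_mid (a point): Plain steel bar without collar, 16 mm in diameter, 180 mm long, in the other lane of the rest; this point is on its axis, bar from x = -95 to +85 mm. Not to be moved
- ball_stand: Reference ball on a black 75 mm square foot, 103 mm high; origin under its centre. Not to be moved
- fixture: The checking fixture; origin on the desk under the bore mouth, x into the bore. Base 190 x 130 x 12 mm, from 10 mm in front of the face. 52 to 98 mm behind the face the black eye of a control arm (68 mm diameter, top 94 mm up) surrounds the block; that arm, under 80 mm high, runs 270 mm off to the -y side
- depth_stop: Dark round clamp (30 mm diameter, 10 mm thick) on the fixture's back, fixed, origin at the bore's far end, 150 mm behind the mouth. It carries the rigid depth stop: a sleeve inside the bore, set anew each time, unseen and not given by this pose, which stops the mandrel's tip 104 to 136 mm deep, with the collar 4 to 36 mm short of the face
Mind the look-alikes: they are no part of the job. What is shaped like the part that bears mandrel_mid but brown or green is not meant.

How it is judged:
By the outcome, as a careful person would: the job done as asked, in the order asked, and still so for the second after the job is handed in, with the robot touching nothing.
It also fails if it takes over 69 s, if anything falls off the work surface, if the arm or the gripper's body presses on something with over 40 N, if the wrist force passes 120 N, or if a joint passes its speed limit or range.

## Working session

There is one attempt and no reset: what is moved stays moved. The work goes in short steps, Python scripts to look and compute and a tool call to move; the robot and the scene stay as the last step left them, time stands still between calls to the robot, and variables do not carry over. Pictures are saved under pics/ and viewed, at most 12 in all, crops included, and the job is handed in when it is done.

Besides the shell and the picture viewer there is one more tool, called after ">>>" in YAML: its name, and indented under it one key for each argument. apply_moves: Moves the arm, as the interface text tells. Its arguments: {"type":"object","properties":{"motion":{"type":"string"},"force":{"type":"number"}},"required":["motion"]}

```bash
ls; mkdir -p pics; cat > h.py <<'E'
import numpy as np,cv2
from cell import robot
from scipy.spatial.transform import Rotation as Ro
def K(c):
    h=c["img"].shape[0]; f=h/2/np.tan(np.radians(c["fovy"])/2); return f
def ext(c,s=None):
    if "R" in c: return np.array(c["R"]),np.array(c["t"])
    T=np.eye(4);T[:3,:3]=Ro.from_euler('xyz',s["tool_rot"]).as_matrix() if len(np.ravel(s["tool_rot"]))==3 else np.array(s["tool_rot"]);T[:3,3]=s["tool_pos"]
    M=np.linalg.inv(T@np.array(c["hand_eye"]));return M[:3,:3],M[:3,3]
def proj(c,X,E):
    p=np.atleast_2d(X)@E[0].T+E[1]; u=p[:,:2]/p[:,2:]; r2=(u**2).sum(1,keepdims=True)
    u=u*(1+c["k1"]*r2); return u*K(c)+[c["cx"],c["cy"]]
def ray(c,px,E):
    d=(np.atleast_2d(px)-[c["cx"],c["cy"]])/K(c); u=d.copy()
    for _ in range(20): u=d/(1+c["k1"]*(u**2).sum(1,keepdims=True))
    v=np.c_[u,np.ones(len(u))]@E[0]; return -E[0].T@E[1],v
def onz(c,px,z,E):
    o,v=ray(c,px,E); return o+v*((z-o[2])/v[:,2:])
def save(c,n): cv2.imwrite(f"pics/{n}.png",c["img"][:,:,::-1])
E
cat > a.py <<'E'
from h import *
s=robot.observe();print({k:np.round(v,3).tolist() for k,v in s.items()})
ims=[]
for n in("side","top"):
    c=robot.read_camera(n);save(c,n)
    ims.append(c["img"])
    np.save(n+".npy",c,allow_pickle=True)
    for t in("mandrel_mid","mandrel_tip","mandrel_tail","bore_mouth","rest","plain_bar_mid","ball_stand","fixture","depth_stop","drag_pin"):
        print(n,t,[(round(d["score"],2),np.round(d["centre"],3).tolist(),proj(c,d["centre"],ext(c)).round().astype(int).tolist()[0]) for d in robot.search_frame(t,c)])
E
python3 a.py
```

```text
pics
{'time': 0.0, 'qpos': [1.103, 0.343, 1.525, -0.0, 1.275, -0.146], 'qvel': [0.002, -0.001, -0.001, 0.001, -0.001, -0.0], 'joint_efforts': [0.0, -43.124, -24.422, 0.072, 0.056, -0.0], 'tool_pos': [0.166, 0.498, 0.226], 'tool_rot': [-3.14, -0.0, 2.82], 'contact_force': [-0.119, 0.733, -0.159], 'torque': [0.037, 0.023, 0.045], 'grip_force': 0.0, 'opening': 0.092}
side mandrel_mid [(0.86, [0.511, -0.34, 0.063], [283, 271]), (0.79, [0.196, -0.323, 0.019], [160, 288]), (0.75, [0.404, -0.038, 0.017], [232, 206])]
side mandrel_tip [(0.91, [0.399, -0.036, 0.018], [230, 205]), (0.75, [0.202, -0.323, 0.02], [162, 287]), (0.64, [0.509, -0.338, 0.062], [282, 270])]
side mandrel_tail [(0.83, [0.2, -0.319, 0.018], [162, 287]), (0.59, [0.508, -0.338, 0.063], [281, 270]), (0.55, [0.399, -0.035, 0.021], [230, 204]), (0.51, [0.706, -0.196, 0.018], [343, 234])]
side bore_mouth [(0.8, [0.624, 0.15, 0.055], [294, 152])]
side rest [(0.56, [0.468, -0.322, 0.01], [265, 280])]
side plain_bar_mid [(0.79, [0.426, -0.317, 0.066], [248, 266])]
side ball_stand [(0.97, [0.707, -0.199, 0.019], [343, 235])]
side 
[... 157 characters left out ...]
0.393, -0.038, 0.02], [246, 217]), (0.73, [0.197, -0.314, 0.019], [339, 280])]
top mandrel_tip [(0.91, [0.508, -0.317, 0.065], [340, 176]), (0.9, [0.397, -0.035, 0.019], [245, 215]), (0.85, [0.19, -0.318, 0.022], [340, 283])]
top mandrel_tail [(0.92, [0.509, -0.318, 0.063], [341, 175]), (0.92, [0.402, -0.034, 0.018], [245, 214]), (0.56, [0.197, -0.321, 0.02], [341, 280])]
top bore_mouth [(0.85, [0.612, 0.173, 0.065], [173, 143])]
top rest [(0.59, [0.464, -0.308, 0.008], [334, 192])]
top plain_bar_mid [(0.54, [0.427, -0.302, 0.063], [336, 203])]
top ball_stand [(0.61, [0.427, -0.303, 0.065], [337, 203])]
top fixture [(0.58, [0.615, 0.172, 0.066], [173, 142])]
top depth_stop []
top drag_pin []
```

```bash
python3 - <<'E'
import cv2,numpy as np
a=cv2.imread("pics/top.png");b=cv2.imread("pics/side.png")
cv2.imwrite("pics/top2.png",cv2.resize(a[100:310,130:400],None,fx=2.8,fy=2.8,interpolation=cv2.INTER_CUBIC))
cv2.imwrite("pics/side2.png",cv2.resize(b[110:330,120:390],None,fx=2.7,fy=2.7,interpolation=cv2.INTER_CUBIC))
E
```

```text
(no output)
```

View pics/top2.png

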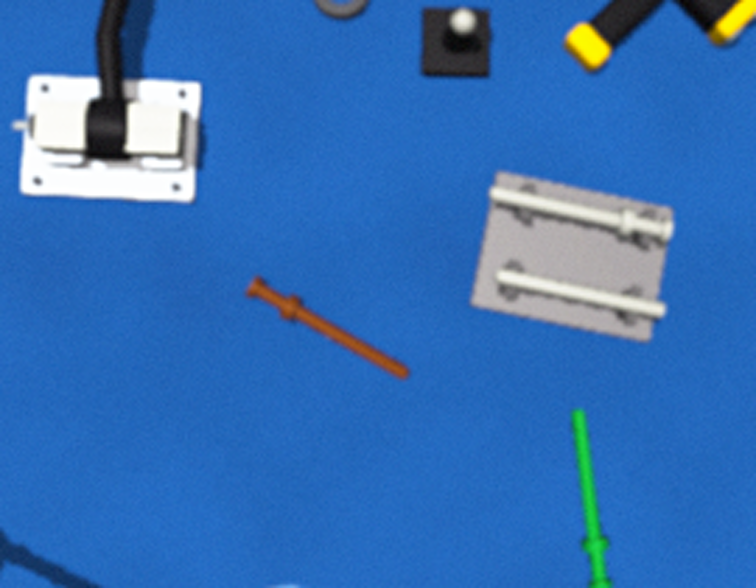

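View pics/side2.png

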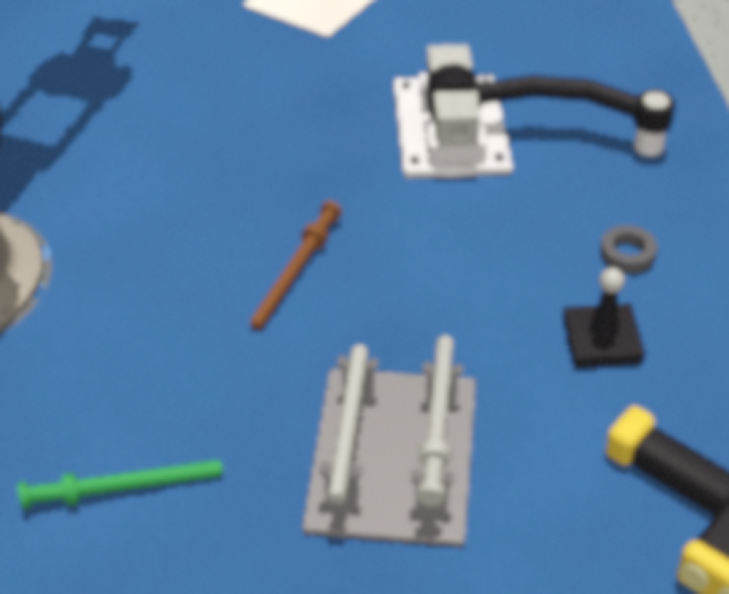

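The top view shows the following, in full-picture pixels:
- The mandrel is in the rest's upper lane at about (339,176), with its tip to the left at (307,170). It is the steel one with a collar.
- Look-alikes are the plain bar (336,203), the brown copy (246,217) and the green copy (340,280).
- The bore mouth is at about (196,146), opening towards -y, with the bore running +y.

I'll take the mandrel in the upper lane. The side view agrees with this.

```bash
cat > b.py <<'E'
from h import *
for n in("top","side"):
    c=robot.read_camera(n);E=ext(c)
    for t in ("mandrel_mid","plain_bar_mid","fixture"):
      for d in robot.trace(t,c)[:3]:
        m=np.array(d["pixels"]);ys,xs=np.nonzero(m)
        if len(xs)<10: continue
        P=np.c_[xs,ys].astype(float)
        if t=="fixture":
            print(n,t,round(d["score"],2),len(xs),P.min(0),P.max(0));continue
        W=onz(c,P,0.058 if P[:,0].mean()>250 else .02,E)[:,:2]
        mu=W.mean(0);v=np.linalg.svd(W-mu,full_matrices=0)[2][0];v*=np.sign(v[1])
        q=(W-mu)@v
        print(n,t,round(d["score"],2),len(xs),P.mean(0).round(),"mid",mu.round(4),"dir",v.round(4),"ends",(mu+v*q.min()).round(4),(mu+v*q.max()).round(4))
s=robot.observe()
c=robot.read_camera("wrist");print(np.round(c["hand_eye"],3),c["fovy"],c["cx"],c["cy"],c["k1"])
c=np.load("top.npy",allow_pickle=True).item();print("cam",(-c["R"].T@c["t"]).round(3))
E
python3 b.py
```

```text
top mandrel_mid 0.77 348 [337. 175.] mid [ 0.5097 -0.3095] dir [0.2136 0.9769] ends [ 0.4894 -0.402 ] [ 0.53   -0.2164]
top mandrel_mid 0.77 342 [246. 217.] mid [ 0.3936 -0.0368] dir [0.506  0.8625] ends [ 0.3433 -0.1226] [0.4397 0.0417]
top mandrel_mid 0.69 375 [340. 280.] mid [ 0.204  -0.3104] dir [0.9934 0.1145] ends [ 0.1142 -0.3207] [ 0.3033 -0.2989]
top fixture 0.83 3516 [135.  59.] [201. 171.]
side mandrel_mid 0.82 427 [282. 269.] mid [ 0.5104 -0.3283] dir [0.2247 0.9744] ends [ 0.491  -0.4122] [ 0.5356 -0.2187]
side mandrel_mid 0.78 437 [161. 288.] mid [ 0.2006 -0.3263] dir [0.9975 0.0711] ends [ 0.1118 -0.3326] [ 0.2999 -0.3192]
side mandrel_mid 0.62 355 [231. 206.] mid [ 0.4015 -0.0406] dir [0.498  0.8672] ends [ 0.3446 -0.1396] [0.4532 0.0494]
side plain_bar_mid 0.84 351 [249. 266.] mid [ 0.4306 -0.2789] dir [0.2184 0.9759] ends [ 0.4099 -0.3712] [ 0.4518 -0.184 ]
side fixture 0.6 2225 [267. 127.] [369. 175.]
[[ 0.001 -0.959 -0.284  0.077]
 [ 1.     0.001  0.    -0.001]
 [-0.    -0.284  0.959 -0.158]
 [ 0.     0.     0.     1.   ]] 60.738810656835014 248.87007182973443 191.98694581964375 -0.06052190052689188
cam [ 0.367 -0.048  1.27 ]
```

>>> apply_moves:
  motion: "100 0 0 -0.8 0 0 0.179;100 0 0 -0.8 0 0 0.179;100 0 0 -0.8 0 0 0.179;100 0 0 -0.8 0 0 0.179;100 0 0 -0.8 0 0 0.179;100 0 0 -0.8 0 0 0.179;100 0 0 -0.8 0 0 0.179;100 -3.2 4.1 0 0 0 0;100 -3.2 4.1 0 0 0 0;100 -3.2 4.1 0 0 0 0;100 -3.2 4.1 0 0 0 0;100 -3.2 4.1 0 0 0 0;100 -3.2 4.1 0 0 0 0;100 -3.2 4.1 0 0 0 0;100 -3.2 4.1 0 0 0 0;100 -3.2 4.1 0 0 0 0;100 -3.2 4.1 0 0 0 0;100 -3.2 4.1 0 0 0 0;100 0 0 0 0 0 0;100 0 0 0 0 0 0"

```text
time: 4.05
tool_pos: [0.6152, 0.1445, 0.2823]
tool_rot: [-3.141, -0.0, 1.567]
contact_force: [-0.3, -0.4, 0.1]
opening: 0.092
grip_force: 0.0
```

```bash
cat > w.py <<'E'
import sys
from h import *
s=robot.observe();c=robot.read_camera("wrist");c["E"]=ext(c,s);np.save(sys.argv[1]+".npy",c,allow_pickle=True)
print(np.round(s["tool_pos"],4),np.round(s["tool_rot"],4),s["time"])
img=c["img"];save(c,sys.argv[1])
for t in sys.argv[2:]:
    for d in robot.search_frame(t,c): print(t,round(d["score"],2),np.round(d["centre"],4),proj(c,d["centre"],c["E"]).round())
E
python3 w.py w1 bore_mouth fixture depth_stop
```

```text
[0.6152 0.1445 0.2823] [-3.1405e+00 -4.0000e-04  1.5666e+00] 4.05
fixture 0.58 [0.6309 0.193  0.0732] [[263. 121.]]
depth_stop 0.78 [0.6097 0.268  0.0769] [[244.  48.]]
depth_stop 0.47 [0.6302 0.191  0.0727] [[263. 123.]]
```

View pics/w1.png

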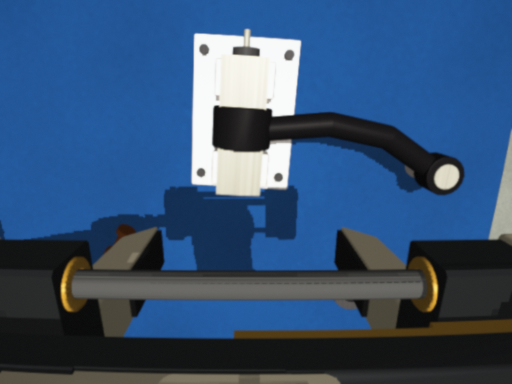

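The wrist view shows the block's front edge at row ~194, columns 216–261, and its back edge near row 55. The base plate corners are near (194,35), (300,40), (192,184) and (288,189).

```bash
python3 - <<'E'
from h import *
a=cv2.imread("pics/w1.png");cv2.imwrite("pics/w1c.png",cv2.resize(a[25:205,180:310],None,fx=3.3*1,fy=3.3,interpolation=cv2.INTER_CUBIC))
c=np.load("w1.npy",allow_pickle=True).item();E=c["E"]
for z,pts in((.082,[(216,194),(260,195),(222,55),(268.5,56)]),(.012,[(194,35),(300,40),(192,184),(288,189)])):
    print(onz(c,pts,z,E).round(4))
g=cv2.cvtColor(a,cv2.COLOR_BGR2GRAY)
for r in (70,85,160,175,185): print(r,g[r,205:280].tolist())
E
```

```text
[[0.5769 0.1121 0.082 ]
 [0.6272 0.1108 0.082 ]
 [0.5875 0.2611 0.082 ]
 [0.6352 0.2599 0.082 ]]
[[0.5485 0.2923 0.012 ]
 [0.6771 0.2861 0.012 ]
 [0.5372 0.1053 0.012 ]
 [0.6676 0.0978 0.012 ]]
70 [249, 249, 249, 249, 249, 250, 249, 249, 248, 242, 235, 243, 249, 249, 249, 246, 242, 239, 239, 240, 242, 243, 244, 242, 243, 244, 245, 245, 245, 244, 244, 244, 244, 244, 243, 243, 243, 244, 245, 244, 244, 245, 245, 245, 244, 245, 245, 245, 246, 246, 246, 246, 246, 245, 244, 244, 244, 245, 246, 244, 242, 242, 244, 246, 249, 249, 249, 250, 249, 246, 235, 244, 249, 249, 249]
85 [250, 249, 250, 250, 250, 250, 250, 250, 249, 245, 243, 248, 250, 249, 247, 243, 240, 238, 238, 240, 241, 242, 241, 241, 242, 243, 244, 244, 242, 242, 243, 242, 242, 241, 241, 240, 241, 242, 242, 242, 243, 244, 243, 242, 243, 243, 244, 244, 244, 245, 246, 246, 244, 241, 241, 242, 244, 244, 241, 240, 239, 242, 245, 249, 249, 250, 250, 249, 244, 237, 245, 249, 250, 250, 250]
160 [250, 249, 250, 250, 250, 249, 243, 239, 246, 250, 250, 247, 239, 231, 227, 227, 228, 229, 230, 230, 230, 229, 230, 230, 230, 229, 229, 229, 229
[... 287 characters left out ...]
248, 243, 232, 225, 223, 225, 226, 227, 227, 226, 226, 225, 226, 226, 225, 225, 225, 225, 224, 222, 220, 221, 222, 222, 223, 227, 228, 228, 226, 225, 225, 225, 227, 229, 230, 229, 226, 221, 221, 223, 226, 227, 223, 221, 223, 231, 244, 248, 249, 249, 248, 245, 244, 248, 250, 250, 250, 249, 241, 198, 120, 89, 88, 90, 91]
185 [136, 140, 147, 155, 161, 166, 165, 165, 175, 185, 194, 211, 220, 220, 221, 223, 224, 224, 224, 224, 222, 222, 223, 222, 222, 222, 223, 221, 219, 218, 217, 217, 219, 219, 222, 225, 226, 224, 224, 222, 222, 225, 226, 227, 227, 225, 221, 218, 220, 224, 224, 222, 219, 218, 225, 236, 243, 245, 246, 245, 241, 238, 243, 247, 248, 248, 247, 247, 247, 247, 247, 247, 247, 247, 248]
```

View pics/w1c.png

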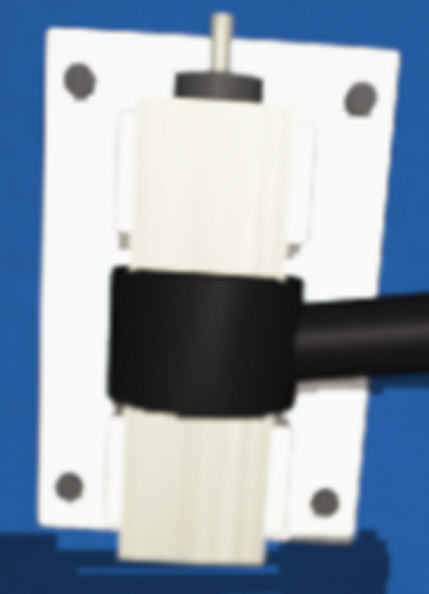

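>>> apply_moves:
  motion: "100 -4 -0.9 0.3 0 0 0;100 -5.2 -1.2 0.3 0 0 0;100 -5.2 -1.2 0.3 0 0 0;100 -5.2 -1.2 0.3 0 0 0;100 -5.2 -1.2 0.3 0 0 0;100 -5.2 -1.2 0.3 0 0 0;100 -5.2 -1.2 0.3 0 0 0;100 -5.2 -1.2 0.3 0 0 0;100 -5.2 -1.2 0.3 0 0 0;100 -5.2 -1.2 0.5 0 0 0.107;100 0 0 0 0 0 0.107;80 0 0 0 0 0 0;80 0 0 0 0 0 0"

```text
time: 5.88
tool_pos: [0.497, -0.3623, 0.2511]
tool_rot: [3.141, 0.0, 1.356]
contact_force: [-1.2, 0.2, 0.2]
opening: 0.0768
grip_force: 0.0
```

```bash
python3 w.py w2 mandrel_mid mandrel_tip mandrel_tail plain_bar_mid
```

```text
[ 0.497  -0.3623  0.2511] [3.1411e+00 1.0000e-04 1.3563e+00] 5.875
mandrel_mid 0.98 [ 0.2452 -0.3143  0.0198] [[ 43. 167.]]
mandrel_mid 0.74 [ 0.4311 -0.2998  0.0658] [[174. 125.]]
mandrel_mid 0.58 [ 0.5113 -0.307   0.0586] [[251. 114.]]
mandrel_tip 0.78 [ 0.513  -0.3062  0.0634] [[253. 113.]]
mandrel_tip 0.67 [ 0.2469 -0.3146  0.0153] [[ 46. 166.]]
mandrel_tail 0.96 [ 0.5138 -0.3092  0.071 ] [[254. 116.]]
mandrel_tail 0.83 [ 0.2422 -0.3173  0.0193] [[ 42. 169.]]
plain_bar_mid 0.98 [ 0.435  -0.2967  0.0657] [[177. 121.]]
```

View pics/w2.png

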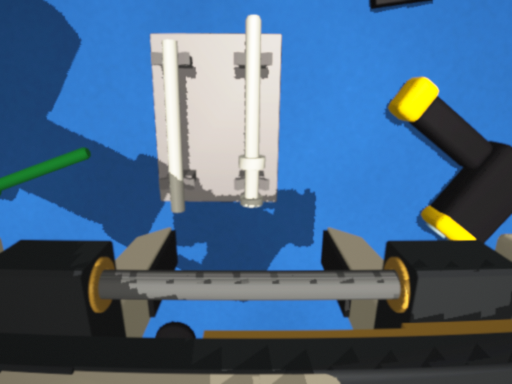

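The wrist view shows the steel mandrel with its collar in the right lane, tip at (253,15), collar at (252,163) and flange at (252,205). The plain bar at (175,125) has no collar, and the green copy is at (43,167). So the choice is confirmed.

```bash
cat > m.py <<'E'
from h import *
c=np.load("w2.npy",allow_pickle=True).item();E=c["E"];g=c["img"].astype(int).min(2)
P=[]
for r in range(22,150,4):
    row=g[r,236:272]; w=np.nonzero(row>225)[0]
    P.append((236+w.mean(),r,len(w)))
P=np.array(P);print(P[::4].round(1).tolist())
W=onz(c,P[:,:2],.060,E)[:,:2]
mu=W.mean(0);v=np.linalg.svd(W-mu)[2][0];v*=np.sign(v[1]);print("dir",v,np.arctan2(v[1],v[0]),"res",np.abs((W-mu)@[-v[1],v[0]]).max())
print(g[8:22,253].tolist(),g[150:212,250].tolist())
for n,px in(("tip",(253.5,14.5)),("colF",(252,157)),("colB",(252,171)),("end",(252,207))):
    w=onz(c,[px],.062,E)[0,:2];print(n,w.round(4),((w-mu)@v).round(4))
print("mu",mu)
E
python3 m.py
```

```text
[[253.0, 22.0, 9.0], [257.2, 38.0, 12.0], [253.0, 54.0, 9.0], [253.0, 70.0, 9.0], [252.5, 86.0, 10.0], [252.0, 102.0, 9.0], [252.0, 118.0, 9.0], [252.0, 134.0, 9.0]]
dir [0.23146589 0.97284302] 1.3372121041684966 res 0.003513693106761339
[51, 51, 51, 51, 52, 70, 148, 234, 246, 250, 252, 252, 253, 253] [243, 243, 242, 242, 242, 242, 239, 223, 208, 231, 242, 244, 244, 245, 245, 245, 245, 245, 244, 241, 239, 239, 239, 239, 239, 239, 239, 239, 240, 239, 240, 240, 240, 240, 240, 240, 239, 239, 239, 240, 240, 240, 240, 240, 240, 240, 239, 234, 200, 140, 131, 144, 148, 149, 167, 210, 224, 177, 81, 33, 29, 30]
tip [ 0.5336 -0.2144] 0.0659
colF [ 0.5028 -0.351 ] -0.0742
colB [ 0.4995 -0.3661] -0.0896
end [ 0.4909 -0.4064] -0.1309
mu [ 0.5189963  -0.27861193]
```

>>> apply_moves:
  motion: "60 2.3 0.2 0 0 0 0;60 2.4 0.2 0 0 0 0;60 0 0 3 0 0 0;60 0 0 5 0 0 0;60 0 0 5 0 0 0;60 0 0 3.4 0 0 0;60 0 0 2.5 0 0 0;60 0 0 2.5 0 0 0;60 0 0 0 0 0 0;60 0 0 0 0 0 0"
  force: 40

```text
time: 7.38
tool_pos: [0.5115, -0.3178, 0.0378]
tool_rot: [3.14, 0.0, 1.354]
contact_force: [0.7, -0.5, 0.3]
opening: 0.0553
grip_force: 0.0
```

```bash
python3 w.py w3 mandrel_mid
```

```text
[ 0.5115 -0.3178  0.0378] [3.1403e+00 5.0000e-04 1.3537e+00] 7.375
mandrel_mid 0.88 [ 0.5173 -0.266   0.0622] [[236. 156.]]
```

View pics/w3.png

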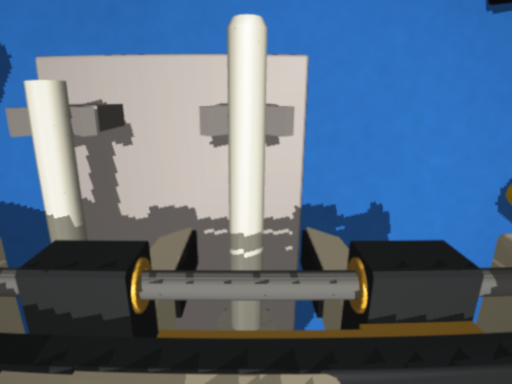

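The wrist view shows the rod between the fingers: rod at column 246, finger gap centre at about 249. The tip is at (247,18). I'll close and lift.

>>> apply_moves:
  motion: "0 0 0 0 0 0 0;0 0 0 0 0 0 0;0 0 0 0 0 0 0;0 0 0 0 0 0 0;0 0 0 0 0 0 0;0 0 0 0 0 0 0;0 0 0 -1 0 0 0;0 0 0 -2 0 0 0;0 0 0 -3 0 0 0;0 0 0 -3 0 0 0;0 0 0 0 0 0 0"
  force: 40

```text
time: 8.85
tool_pos: [0.5122, -0.3191, 0.1292]
tool_rot: [3.136, 0.002, 1.353]
contact_force: [0.6, 0.3, -3.0]
opening: 0.015
grip_force: 40.0
```

```bash
cat > t.py <<'E'
import sys
from h import *
s=robot.observe();c=robot.read_camera("wrist");E=ext(c,s);c["E"]=E;g=c["img"].astype(int).min(2)
np.save("t.npy",c,allow_pickle=True)
R=Ro.from_euler('xyz',s["tool_rot"]).as_matrix()
m=[d for d in robot.trace("mandrel_mid",c)]
for d in m[:3]:
    ys,xs=np.nonzero(d["pixels"]);print(round(d["score"],2),len(xs),xs.min(),xs.max(),ys.min(),ys.max())
    P=[];
    for r in range(ys.min()+8,min(ys.max(),225),5):
        w=xs[ys==r]; P.append((w.mean(),r))
    if len(P)<8: continue
    P=np.array(P);z=s["tool_pos"][2]+.019+.004
    W=onz(c,P,z,E);T=(W-s["tool_pos"])@R
    k=np.polyfit(T[:,0],T[:,1],1)
    tip=(onz(c,[(P[0,0],ys.min()+.5)],z-.002,E)-s["tool_pos"])@R
    print("tool frame: y at grip",k[1].round(4),"slope",k[0].round(4),"tip",tip.round(4))
print(s["tool_pos"],s["tool_rot"])
E
python3 t.py
```

```text
0.76 10413 226 273 12 330
tool frame: y at grip -0.0004 slope 0.0069 tip [[ 0.1068  0.0002 -0.0212]]
0.63 538 0 31 216 240
[ 0.51217764 -0.31914596  0.12924904] [3.13610709e+00 2.33790309e-03 1.35288826e+00]
```

>>> apply_moves:
  motion: "0 0 0 0 0 0 -0.08;0 0 0 0 0 0 -0.08;0 2.5 0.5 0 0 0 0;0 4 0.9 0 0 0 0;0 4.5 1 0 0 0 0;0 4.5 1 0 0 0 0;0 4.5 1 0 0 0 0;0 4.5 1 0 0 0 0;0 3.3 0.8 0 0 0 0;0 2 0.4 2 0 0 0;0 0 0 3 0 0 0;0 0 0 3 0 0 0;0 0 0 0.8 0 0 0;0 0 0 0 0 0 0;0 0 0 0 0 0 0"

```text
time: 10.82
tool_pos: [0.5946, -0.0248, 0.0397]
tool_rot: [3.14, 0.0, 1.513]
contact_force: [-0.4, -0.6, -2.8]
opening: 0.0148
grip_force: 40.0
```

```bash
python3 t.py; cat > q.py <<'E'
from h import *
c=robot.read_camera("side");d=robot.read_camera("top")
a=cv2.resize(c["img"][120:220,220:350],None,fx=6,fy=6,interpolation=3);
cv2.imwrite("pics/q1.png",a[:,:,::-1])
b=cv2.resize(d["img"][110:210,150:280],None,fx=6,fy=6,interpolation=3);cv2.imwrite("pics/q2.png",b[:,:,::-1])
np.save("q1.npy",c,allow_pickle=True);np.save("q2.npy",d,allow_pickle=True)
for k in (c,d):
  m=np.array([.6025,.1115,.060]);v=np.array([.0565,.998,0])
  print(proj(k,[m,m-.03*v,m-.13*v,m-.03*v+[0,0,.01]],ext(k)).round(1).tolist())
E
python3 q.py; cp t.npy t4.npy; python3 -c "
from h import *
c=np.load('t4.npy',allow_pickle=True).item();save(c,'w4')
m=np.array([.6025,.1115,.082]);v=np.array([.0565,.998,0]);u=np.array([.998,-.0565,0])
print(proj(c,[m-.025*u,m+.025*u,m-[0,0,.022]],c['E']))"
```

```text
0.79 10700 225 273 11 331
tool frame: y at grip -0.0006 slope 0.0059 tip [[ 1.073e-01  1.000e-04 -2.100e-02]]
0.66 541 128 368 0 4
[ 0.59458171 -0.02478036  0.03970692] [3.13969985e+00 9.70704730e-05 1.51257276e+00]
[[289.2, 158.4], [290.2, 164.2], [293.9, 185.0], [290.4, 161.8]]
[[194.2, 146.1], [204.3, 146.5], [238.1, 147.8], [203.9, 145.9]]
[[ 168.2740549  -105.66194752]
 [ 331.96802448 -105.59210735]
 [ 249.84886782  -72.69674085]]
```

View pics/w4.png

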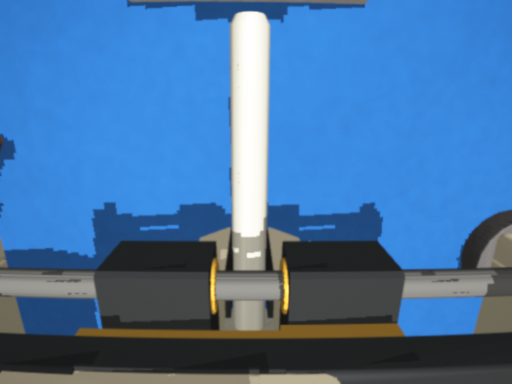

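View pics/q1.png

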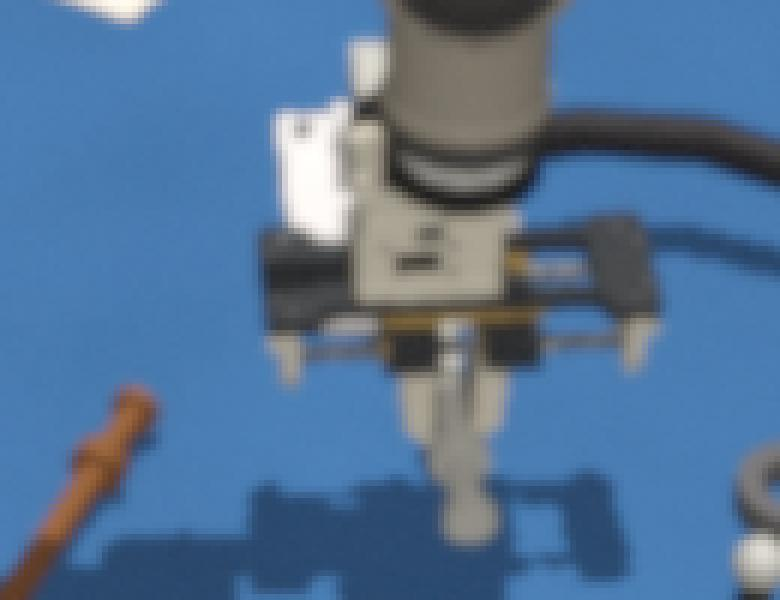

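The wrist view has the rod's tip at (250,13) and the base plate's front edge in the top rows, columns 128–367. The side crop shows the gripper holding the mandrel and hiding the bore mouth. Next I'll work out the sideways offset.

```bash
python3 - <<'E'
from h import *
c=np.load("t4.npy",allow_pickle=True).item();E=c["E"];g=c["img"].astype(int).min(2)
for r in range(6): print(r,g[r,122:134].tolist(),g[r,360:374].tolist())
u=np.array([.998,-.0565,0]);v=np.array([.0565,.998,0]);t=np.array([.5946,-.0248,0])
W=onz(c,[(128,.5),(368,.5),(128,3),(366,3)],.012,E);print(W.round(4));print(((W-t)@u).round(4),((W-t)@v).round(4))
for r in (16,30,60,100):
    w=np.nonzero(g[r,215:285]>200)[0]+215
    p=onz(c,[(w.min()-.5,r),(w.max()+.5,r)],.060,E);print(r,w.min(),w.max(),((p-t)@u).round(4),((p-t)@v).round(4))
E
```

```text
0 [55, 54, 56, 54, 48, 45, 63, 89, 106, 112, 111, 111] [108, 109, 109, 110, 111, 112, 117, 109, 92, 75, 63, 58, 56, 56]
1 [54, 55, 55, 55, 51, 40, 45, 61, 78, 87, 98, 100] [108, 107, 109, 109, 110, 115, 110, 94, 75, 63, 58, 57, 56, 56]
2 [54, 55, 55, 54, 52, 40, 33, 37, 45, 53, 63, 66] [108, 108, 108, 109, 112, 106, 92, 74, 62, 57, 56, 57, 57, 56]
3 [55, 54, 56, 55, 52, 40, 32, 31, 32, 33, 38, 38] [108, 107, 107, 101, 88, 80, 69, 61, 58, 56, 57, 56, 56, 56]
4 [56, 55, 55, 56, 53, 39, 33, 31, 31, 30, 31, 31] [68, 69, 69, 61, 55, 58, 58, 58, 56, 56, 56, 55, 57, 57]
5 [55, 55, 55, 55, 52, 39, 32, 32, 35, 38, 37, 37] [38, 38, 38, 37, 41, 54, 58, 57, 56, 56, 56, 57, 57, 56]
[[0.5391 0.103  0.012 ]
 [0.6631 0.0959 0.012 ]
 [0.5389 0.1018 0.012 ]
 [0.6621 0.0947 0.012 ]]
[-0.0627  0.0616 -0.0628  0.0606] [0.1244 0.1243 0.1232 0.1231]
16 237 264 [-0.005   0.0058] [0.1058 0.1058]
30 234 267 [-0.0062  0.007 ] [0.1008 0.1008]
60 234 266 [-0.0063  0.0068] [0.0897 0.0897]
100 234 266 [-0.0065  0.0069] [0.0743 0.0743]
```

>>> apply_moves:
  motion: "0 0 -0.1 -0.2 0 0 0;0 0.8 0 0 0 0 0;0 0.8 0 0 0 0 0;0 0.6 0 0 0 0 0;0 0.3 0 0 0 0 0;0 0.3 0 0 0 0 0;0 0.3 0 0 0 0 0;0 0 0 0 0 0 0"

```text
time: 12.02
tool_pos: [0.5947, 0.0066, 0.0407]
tool_rot: [3.142, -0.0, 1.513]
contact_force: [-0.9, 0.1, -3.7]
opening: 0.0148
grip_force: 40.0
```

>>> apply_moves:
  motion: "0 0 0 -0.1 0 0 0;0 0.3 0 0 0 0 0;0 0.3 0 0 0 0 0;0 0.3 0 0 0 0 0;0 0 0 0 0 0 0"

```text
time: 12.65
tool_pos: [0.5952, 0.0159, 0.0417]
tool_rot: [3.141, -0.0, 1.513]
contact_force: [0.9, 1.0, -3.0]
opening: 0.0148
grip_force: 40.0
```

>>> apply_moves:
  motion: "0 0.4 0 0 0 0 0;0 0.4 0 0 0 0 0;0 0.4 0 0 0 0 0;0 0.4 0 0 0 0 0;0 0 0 0 0 0 0"

```text
time: 13.28
tool_pos: [0.5961, 0.0319, 0.0417]
tool_rot: [3.141, -0.0, 1.513]
contact_force: [0.1, 1.0, -3.1]
opening: 0.0148
grip_force: 40.0
```

```bash
python3 t.py; python3 q.py >/dev/null; python3 -c "
from h import *
c=np.load('t.npy',allow_pickle=True).item();a=c['img'][:,:,::-1]
b=np.load('q2.npy',allow_pickle=True).item()['img'][110:210,150:280,::-1]
cv2.imwrite('pics/c5.png',np.hstack([cv2.resize(a[:230],None,fx=.9,fy=.9),np.zeros((207,1,3),np.uint8),cv2.resize(b,(269,207))]))"
```

```text
0.83 706 0 24 216 259
0.72 7720 225 273 87 330
tool frame: y at grip -0.0003 slope 0.0022 tip [[ 0.0792 -0.     -0.021 ]]
[0.59610979 0.03191135 0.04173257] [ 3.14146397e+00 -3.12689589e-04  1.51318658e+00]
```

View pics/c5.png

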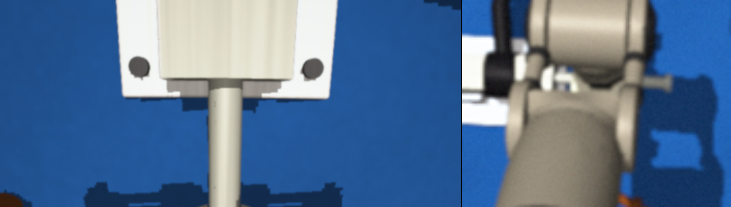

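The wrist view shows the rod entering the block face at (250,88), roughly 27 mm deep with no contact force. I'll slide it further.

>>> apply_moves:
  motion: "0 0.5 0 0 0 0 0;0 0.5 0 0 0 0 0;0 0.5 0 0 0 0 0;0 0.5 0 0 0 0 0;0 0 0 0 0 0 0"

```text
time: 14.1
tool_pos: [0.5973, 0.0521, 0.0417]
tool_rot: [3.141, -0.0, 1.513]
contact_force: [0.5, 0.2, -3.0]
opening: 0.0149
grip_force: 40.0
```

>>> apply_moves:
  motion: "0 0.5 0 0 0 0 0;0 0.5 0 0 0 0 0;0 0.5 0 0 0 0 0;0 0.5 0 0 0 0 0;0 0 0 0 0 0 0"

```text
time: 14.72
tool_pos: [0.5985, 0.0721, 0.0417]
tool_rot: [3.141, -0.001, 1.513]
contact_force: [1.7, 1.7, -3.4]
opening: 0.0151
grip_force: 40.0
```

>>> apply_moves:
  motion: "10 0 0 0 0 0 0;20 0 0 0 0 0 0;40 0 0 0 0 0 0;60 0 0 0 0 0 0;60 0 0 0 0 0 0;60 0 0 0 0 0 0;60 -1 0 0 0 0 0;60 -2 0 0 0 0 0;60 -2 0 0.15 0 0 0;60 -0.9 0 0.15 0 0 0;60 0 0 0 0 0 0"

```text
time: 16.1
tool_pos: [0.5948, 0.0113, 0.0385]
tool_rot: [-3.141, -0.0, 1.511]
contact_force: [-1.2, -0.2, 0.0]
opening: 0.055
grip_force: 0.0
```

```bash
python3 t.py; python3 q.py >/dev/null; python3 -c "
from h import *
c=np.load('t.npy',allow_pickle=True).item();a=c['img'][:,:,::-1]
b=np.load('q1.npy',allow_pickle=True).item()['img'][120:220,220:350,::-1]
cv2.imwrite('pics/c6.png',np.hstack([cv2.resize(a,None,fx=.8,fy=.8),cv2.resize(b,(390,307))]))"
```

```text
0.86 366 0 14 188 221
0.76 11314 217 282 25 324
tool frame: y at grip -0.0005 slope 0.0115 tip [[ 0.1023  0.0007 -0.021 ]]
[0.59482842 0.01133222 0.03853323] [-3.14122991e+00 -1.94622236e-04  1.51096532e+00]
```

View pics/c6.png

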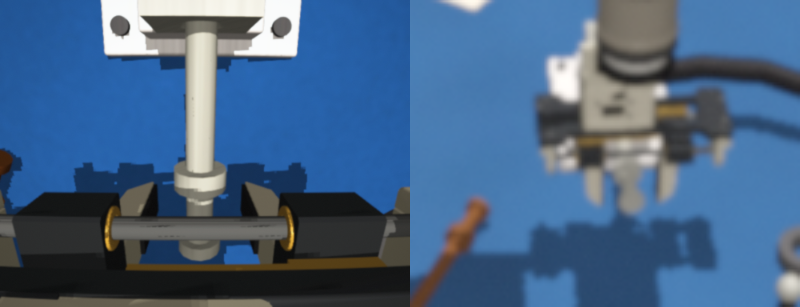

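The mandrel stays in the bore with its collar at about (250,225) and flange at about (250,310) in full wrist pixels, and the fingers straddle the neck. I'll check that by projection.

```bash
python3 - <<'E'
from h import *
c=np.load('t.npy',allow_pickle=True).item();g=c['img'].astype(int).min(2)
he=np.linalg.inv(np.array(c["hand_eye"]))
X=np.array([[x,0,-.019-r] for x,r in((.028,.015),(.016,.015),(.016,.008),(-.018,.013),(-.026,.013))])
print(proj(c,X,(he[:3,:3],he[:3,3])).round(1).tolist())
print(list(enumerate(g[195:270,250].tolist(),195)))
E
```

```text
[[249.5, 218.7], [249.5, 245.6], [249.4, 238.5], [249.4, 311.5], [249.3, 326.0]]
[(195, 203), (196, 203), (197, 202), (198, 202), (199, 202), (200, 202), (201, 203), (202, 203), (203, 202), (204, 202), (205, 201), (206, 201), (207, 200), (208, 201), (209, 201), (210, 202), (211, 202), (212, 202), (213, 202), (214, 200), (215, 185), (216, 148), (217, 111), (218, 101), (219, 101), (220, 100), (221, 114), (222, 158), (223, 195), (224, 208), (225, 210), (226, 210), (227, 211), (228, 210), (229, 210), (230, 210), (231, 210), (232, 210), (233, 210), (234, 209), (235, 203), (236, 197), (237, 194), (238, 186), (239, 157), (240, 123), (241, 112), (242, 111), (243, 112), (244, 112), (245, 112), (246, 112), (247, 111), (248, 110), (249, 107), (250, 106), (251, 116), (252, 145), (253, 163), (254, 167), (255, 161), (256, 135), (257, 111), (258, 106), (259, 105), (260, 106), (261, 105), (262, 106), (263, 105), (264, 105), (265, 106), (266, 106), (267, 106), (268, 106), (269, 98)]
```

>>> apply_moves:
  motion: "0 0 0 0 0 0 0;0 0 0 0 0 0 0;0 0 0 0 0 0 0;0 0 0 0 0 0 0;0 0 0 0 0 0 0;0 0 0 -0.1 0 0 0;0 0 0 -0.1 0 0 0;0 0 0 0 0 0 0"
  force: 60

```text
time: 17.3
tool_pos: [0.5948, 0.0124, 0.0406]
tool_rot: [-3.141, 0.0, 1.513]
contact_force: [0.4, -0.4, -2.5]
opening: 0.0143
grip_force: 60.0
```

>>> apply_moves:
  motion: "0 0.4 0 0 0 0 0;0 0.4 0 0 0 0 0;0 0.4 0 0 0 0 0;0 0.4 0 0 0 0 0;0 0 0 0 0 0 0"

```text
time: 17.92
tool_pos: [0.5959, 0.029, 0.0407]
tool_rot: [3.141, -0.0, 1.513]
contact_force: [0.6, 0.6, -2.2]
opening: 0.0144
grip_force: 60.0
```

>>> apply_moves:
  motion: "0 0.3 0 0 0 0 0;0 0.3 0 0 0 0 0;0 0.3 0 0 0 0 0;0 0.3 0 0 0 0 0;0 0 0 0 0 0 0"

```text
time: 18.55
tool_pos: [0.5967, 0.0399, 0.0408]
tool_rot: [3.141, 0.001, 1.513]
contact_force: [-0.5, -4.1, -1.8]
opening: 0.0141
grip_force: 60.0
```

>>> apply_moves:
  motion: "0 0.2 0 0 0 0 0;0 0.2 0 0 0 0 0;0 0.2 0 0 0 0 0;0 0 0 0 0 0 0"

```text
time: 19.05
tool_pos: [0.5971, 0.0456, 0.0409]
tool_rot: [3.141, 0.001, 1.513]
contact_force: [-0.3, -5.5, -1.3]
opening: 0.0148
grip_force: 60.0
```

>>> apply_moves:
  motion: "0 0.2 0 0 0 0 0;0 0.1 0 0 0 0 0;0 0 0 0 0 0 0"

```text
time: 19.42
tool_pos: [0.5974, 0.0484, 0.041]
tool_rot: [3.141, 0.001, 1.513]
contact_force: [0.5, -5.7, -1.1]
opening: 0.0146
grip_force: 60.0
```

>>> apply_moves:
  motion: "0 0.1 0 0 0 0 0;0 0.1 0 0 0 0 0;0 0.1 0 0 0 0 0;0 0 0 0 0 0 0"

```text
time: 19.92
tool_pos: [0.5975, 0.0513, 0.041]
tool_rot: [3.141, 0.001, 1.513]
contact_force: [0.1, -7.6, -0.2]
opening: 0.0144
grip_force: 60.0
```

>>> apply_moves:
  motion: "0 0.1 0 0 0 0 0;0 0.1 0 0 0 0 0;0 0 0 0 0 0 0"

```text
time: 20.3
tool_pos: [0.5977, 0.0533, 0.041]
tool_rot: [3.141, 0.001, 1.513]
contact_force: [-0.1, -6.4, -1.6]
opening: 0.0149
grip_force: 60.0
```

>>> apply_moves:
  motion: "0 0.1 0 0 0 0 0;0 0.1 0 0 0 0 0;0 0.1 0 0 0 0 0;0 0 0 0 0 0 0"

```text
time: 20.8
tool_pos: [0.5979, 0.0562, 0.0411]
tool_rot: [3.141, 0.001, 1.513]
contact_force: [-0.0, -6.9, -0.4]
opening: 0.0144
grip_force: 60.0
```

>>> apply_moves:
  motion: "0 0.1 0 0 0 0 0;0 0.1 0 0 0 0 0;0 0 0 0 0 0 0"

```text
time: 21.18
tool_pos: [0.5981, 0.0582, 0.0411]
tool_rot: [3.141, 0.001, 1.513]
contact_force: [0.3, -6.9, -0.1]
opening: 0.0146
grip_force: 60.0
```

>>> apply_moves:
  motion: "0 0.1 0 0 0 0 0;0 0.1 0 0 0 0 0;0 0.1 0 0 0 0 0;0 0 0 0 0 0 0"

```text
time: 21.68
tool_pos: [0.5983, 0.0612, 0.0412]
tool_rot: [3.141, 0.002, 1.513]
contact_force: [0.9, -7.1, 0.2]
opening: 0.0144
grip_force: 60.0
```

>>> apply_moves:
  motion: "0 0.1 0 0 0 0 0;0 0.1 0 0 0 0 0;0 0 0 0 0 0 0"

```text
time: 22.05
tool_pos: [0.5984, 0.0631, 0.0412]
tool_rot: [3.141, 0.002, 1.513]
contact_force: [0.3, -7.1, 0.4]
opening: 0.015
grip_force: 60.0
```

>>> apply_moves:
  motion: "0 0.1 0 0 0 0 0;0 0.1 0 0 0 0 0;0 0.1 0 0 0 0 0;0 0 0 0 0 0 0"

```text
time: 22.55
tool_pos: [0.5986, 0.0661, 0.0412]
tool_rot: [3.14, 0.002, 1.513]
contact_force: [0.1, -7.1, -0.6]
opening: 0.0142
grip_force: 60.0
```

>>> apply_moves:
  motion: "0 0.1 0 0 0 0 0;0 0.1 0 0 0 0 0;0 0 0 0 0 0 0"

```text
time: 22.92
tool_pos: [0.5988, 0.0681, 0.0413]
tool_rot: [3.14, 0.002, 1.513]
contact_force: [-0.4, -8.0, 0.9]
opening: 0.0144
grip_force: 60.0
```

>>> apply_moves:
  motion: "0 0.1 0 0 0 0 0;0 0.1 0 0 0 0 0;0 0.1 0 0 0 0 0;0 0 0 0 0 0 0"

```text
time: 23.42
tool_pos: [0.599, 0.071, 0.0413]
tool_rot: [3.14, 0.002, 1.513]
contact_force: [-0.2, -8.0, 1.2]
opening: 0.0142
grip_force: 60.0
```

>>> apply_moves:
  motion: "0 0.1 0 0 0 0 0;0 0.1 0 0 0 0 0;0 0 0 0 0 0 0"

```text
time: 23.8
tool_pos: [0.5991, 0.073, 0.0413]
tool_rot: [3.14, 0.002, 1.513]
contact_force: [-0.4, -8.0, 0.4]
opening: 0.0146
grip_force: 60.0
```

>>> apply_moves:
  motion: "0 0.1 0 0 0 0 0;0 0.1 0 0 0 0 0;0 0.1 0 0 0 0 0;0 0 0 0 0 0 0"

```text
time: 24.3
tool_pos: [0.5992, 0.0736, 0.0413]
tool_rot: [3.141, 0.005, 1.513]
contact_force: [-1.2, -17.0, 1.6]
opening: 0.0146
grip_force: 60.0
```

>>> apply_moves:
  motion: "0 0.1 0 0 0 0 0;0 0.1 0 0 0 0 0;0 0 0 0 0 0 0"

```text
time: 24.68
tool_pos: [0.5992, 0.0738, 0.0413]
tool_rot: [3.141, 0.007, 1.513]
contact_force: [-1.7, -25.3, 2.1]
opening: 0.0147
grip_force: 60.0
```

>>> apply_moves:
  motion: "0 0 0 0 0 0 0;0 0 0 0 0 0 0;0 0 0 0 0 0 0;0 0 0 0 0 0 0;0 0 0 0 0 0 0;0 0 0 0 0 0 0"

```text
time: 25.42
tool_pos: [0.5992, 0.0738, 0.0413]
tool_rot: [3.141, 0.007, 1.513]
contact_force: [-0.8, -24.1, 1.9]
opening: 0.0149
grip_force: 60.0
```

```bash
python3 - <<'E'
from h import *
s=robot.observe();c=robot.read_camera("wrist");save(c,"w7");np.save("w7.npy",c,allow_pickle=True);print(s["contact_force"])
he=np.linalg.inv(np.array(c["hand_eye"]))
X=np.array([[x,0,-.019-r] for x,r in((.0265,.015),(.0145,.015))]);print(proj(c,X,(he[:3,:3],he[:3,3])).round(1).tolist())
g=c['img'].astype(int).min(2);print(list(enumerate(g[200:256,250].tolist(),200)))
E
```

```text
[ -0.80843291 -24.10506528   1.90139316]
[[249.5, 222.1], [249.5, 248.9]]
[(200, 183), (201, 183), (202, 183), (203, 182), (204, 181), (205, 181), (206, 180), (207, 180), (208, 180), (209, 179), (210, 179), (211, 179), (212, 179), (213, 178), (214, 180), (215, 180), (216, 180), (217, 175), (218, 156), (219, 121), (220, 92), (221, 86), (222, 86), (223, 86), (224, 105), (225, 150), (226, 182), (227, 189), (228, 189), (229, 190), (230, 190), (231, 189), (232, 189), (233, 189), (234, 181), (235, 148), (236, 110), (237, 98), (238, 98), (239, 97), (240, 97), (241, 97), (242, 97), (243, 97), (244, 97), (245, 96), (246, 97), (247, 97), (248, 97), (249, 98), (250, 107), (251, 127), (252, 120), (253, 98), (254, 92), (255, 91)]
```

View pics/w7.png

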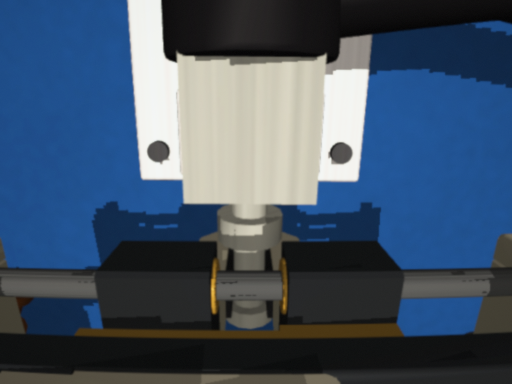

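>>> apply_moves:
  motion: "0 -0.15 0 0 0 0 0;0 -0.15 0 0 0 0 0;0 0 0 0 0 0 0;15 0 0 0 0 0 0;30 0 0 0 0 0 0;60 0 0 0 0 0 0;60 -0.2 0 0 0 0 0;60 0 0 0 0 0 0;60 0 0 0 0 0 0;60 0 0 -1 0 0 0;60 0 0 -2 0 0 0;60 0 0 -4 0 0 0;60 -2 0 -4 0 0 0;60 -3 0 -4 0 0 0;60 0 0 -3 0 0 0;60 0 0 0 0 0 0"

```text
time: 27.48
tool_pos: [0.5969, 0.024, 0.2241]
tool_rot: [3.135, -0.0, 1.512]
contact_force: [-0.0, -0.9, -0.5]
opening: 0.0555
grip_force: 0.0
```

```bash
python3 w.py w8 depth_stop mandrel_mid; python3 - <<'E'
from h import *
c=robot.read_camera("top");save(c,"top8");s=robot.read_camera("side");save(s,"side8")
w=cv2.imread("pics/w8.png")
cv2.imwrite("pics/c8.png",np.hstack([cv2.resize(w,(400,300)),cv2.resize(c["img"][90:310,120:413,::-1],(400,300))]))
E
```

```text
[0.5969 0.024  0.2241] [ 3.1352 -0.      1.5122] 27.475
mandrel_mid 0.83 [0.4244 0.0051 0.0218] [[100. 191.]]
mandrel_mid 0.7 [0.5979 0.0829 0.0663] [[246. 114.]]
```

View pics/c8.png

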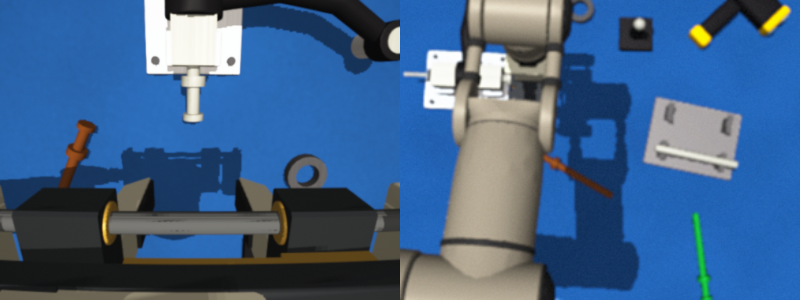

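The mandrel is in the bore with its collar just short of the face, the pin sticks out of the back, and nothing else has moved. One check of the seating depth before I hand in.

```bash
python3 - <<'E'
from h import *
c=np.load("w8.npy",allow_pickle=True).item();g=c["img"].astype(int).min(2);col=g[60:170,246]
d=np.diff(col);print([(60+i,int(col[i]),int(col[i+1])) for i in np.nonzero(abs(d)>15)[0]])
for r,z in((84,.082),(88,.075),(98,.075),(147,.073),(157,.073)): print(r,onz(c,[(246,r)],z,c["E"]).round(4))
E
```

```text
[(np.int64(81), 238, 219), (np.int64(82), 219, 161), (np.int64(83), 161, 124), (np.int64(86), 120, 149), (np.int64(87), 149, 203), (np.int64(88), 203, 222), (np.int64(109), 226, 209), (np.int64(110), 209, 167), (np.int64(112), 174, 215), (np.int64(145), 211, 191), (np.int64(147), 194, 219), (np.int64(154), 218, 185), (np.int64(155), 185, 96), (np.int64(156), 96, 33)]
84 [[0.6    0.1098 0.082 ]]
88 [[0.5998 0.1065 0.075 ]]
98 [[0.5993 0.0978 0.075 ]]
147 [[0.5966 0.053  0.073 ]]
157 [[0.596  0.0434 0.073 ]]
```

```bash
python3 -c "
from cell import robot
print(robot.hand_in())"
```

```text
the job is handed in; nothing more can be done
None
```

The mandrel is home against the depth stop, about 128 mm deep; I regripped it by the neck, pressed at about 24–25 N (including the pin's drag), let go, and handed the job in at about 28 s.

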